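# Hang the red glaze sample can on the spring scale

## Task

Weigh the red glaze sample: take the red-lidded can by its wooden grip, bring the hook of the spring scale through its wire bail, and lower it gently until the spring has taken its weight. Let it come to rest before you let go, then move clear, leaving the can hanging still on the hook. Leave the blue can alone, and do not let the red one drop on the scale or press the scale to its stop.

Things in the scene. Friction and masses are not known exactly. Their poses are not given: they have to be found in the camera images.
- red_can: sample can, red lid and band, 55 mm wide, 0.24-0.37 kg. Origin: centre of underside, z up. Wire bail (6 mm) over the lid: posts at y = +-24 mm to a shallow inverted V; its window, 40 mm wide, faces along the can's x, from lid top z = 46 mm to the V's underside z = 98 mm. Above it a wooden grip, 22 x 22 mm, sides along x and y, z = 106 to 142 mm: grip it from above.
- blue_can: bystander: the same can with a blue lid and band, same sizes (top at z = 142 mm) and origin, 90 mm or more from the red one
- hook_seat (a point): bottom of the dip in the hook, on the 8 mm steel bar's upper side; 174 mm above the bench unloaded, moves with the hook. x: along the bar from tip to scale housing; z up. Upturned tip at x = -34 mm, 18 mm higher than the seat; bar's underside z = -8 mm. Put the bail's window over the tip moving along +x, can's x along hook's x within 15 deg; hung, the can's origin is 98 mm below the seat.
- scale_hook (a joint): how far the hook of the spring scale (upright blue housing 56 mm wide, 257 mm high, its face 119 mm beyond the seat; grey base 110 x 110 mm, edge 64 mm beyond the seat) is pulled down, m: 0 unloaded, stop at 0.050. Spring 150 N/m from 0, lightly damped: a hanging can pulls it 0.015 to 0.025 and bobs a second or two if let go suddenly.

How it is judged (in metres and radians):
On the way:
1. the red can, still held, is on the hook, the spring pulled down more than 8 mm by it and at rest (hook slower than 15 mm/s) (value of joint scale_hook above 0.008 m and velocity of joint scale_hook between -0.015 and 0.015 m/s and contact force between the fingers and red_can above 0.5 N and horizontal distance between red_can and hook_seat below 0.02 m), for 0.2 s.
At the end, for the whole second after the job is handed in: The red can hangs by its bail from the hook's seat (its origin within 20 mm of the seat seen from above and 98 mm, give or take 15, below it), upright within 11 degrees, the scale pulled down 10 to 35 mm by it, hook slower than 20 mm/s and can slower than 50 mm/s (horizontal distance between red_can and hook_seat below 0.02 m and z of red_can in the frame of hook_seat between -0.113 and -0.083 m and angle between red_can's own z axis and vertical below 0.2 rad and value of joint scale_hook between 0.01 and 0.035 m and velocity of joint scale_hook between -0.02 and 0.02 m/s and linear speed of red_can below 0.05 m/s); the robot touches nothing.
It fails at once if the can is dropped on the scale: the hook goes down faster than 0.22 m/s (velocity of joint scale_hook above 0.22 m/s).
It fails at once if the scale is pressed down to its stop (more than 45 mm) (value of joint scale_hook above 0.045 m).
It fails at once if the blue can is moved by more than 30 mm or tipped (distance of blue_can from where it was at the start of the episode above 0.03 m or angle between blue_can's own z axis and vertical above 0.3 rad).
It also fails if it takes over 50 s, if anything falls off the work surface, if the arm or the gripper's body presses on something with over 40 N, if the wrist force passes 120 N, or if a joint passes its speed limit or range.

## Robot

A 6-joint arm with a two-finger parallel gripper is mounted at the origin on the work surface; the furniture and walls round the work are solid. World frame = base frame: x ahead of the robot, y to its left, z up, the work surface at z = 0. Lengths are in mm, angles in rad, forces in N, time in s.
With the tool pointing down it reaches from about 325 to 900 mm from the base axis. Payload 3.5 kg.
Tool frame: the origin (TCP) lies at the very end of the fingers, on their centre line; the grasp point (between the pads) lies 19 mm behind it; z points along the fingers, y is the line along which they close (so a half turn about z gives the same grasp; the last joint's range is limited). The gripper opens to 85 mm and grips with 20 to 120 N. Pads are 22 mm wide; open, the fingers measure 114 mm over their backs; the gripper's body (76 mm by 85 mm) begins 54 mm behind the grasp point. The pads swing forward as they close: fully open they stand 13 mm farther back than shut.
Start: joints at [1.229, 0.276, -0.026, 1.268, 0, 1.467], TCP at [147.842, 607.26, 231.313] pointing down, gripper open.
Joint ranges: [-3.12, 3.12], [-0.85, 1.88], [-1.08, 1.24], [-1.95, 2.15], [-1.57, 1.53], [-3.14, 3.14]. Speed limits (rad/s): [2.57, 2.57, 3.14, 3.14, 3.14, 3.14].

## Interface

Orientations are given as [roll, pitch, yaw] about the fixed x, y, z axes, in that order (R = Rz(yaw) Ry(pitch) Rx(roll)).
In Python, from rig import r gives the robot as it stands.
- The arm moves only by the shell command python3 steer.py 'ROWS' [FORCE]. ROWS is a JSON list of rows, 1 to 5 of them, each an object with the fields ax, ay, az (a rotation vector in units of 0.2 rad), sx, sy, sz (the shift in units of 50 mm), aperture (the opening from 0.0 (shut) to 1.0 (fully open)); a field left out counts as zero (the opening has to be given); each row is the pose to reach, as a shift and turn from the pose commanded when the command began, along the tool's axes at that moment; what a row does not reach only later rows make up. A row lasts 1/10 s, in which the tool goes at most 50 mm and 0.15 rad, less where a joint would pass 70% of its speed; a pose out of reach is approached as far as the arm can. The fingers move at their own pace and stop on an object; FORCE is the grip in N (left out, the last holds). Time passes only in rows, so rows that do not move let the fingers close. It prints the time, the measured TCP pose, the force, the opening and the grip force at its end. Input that does not fit is refused with a message, and nothing moves.
- r.observe(): the state, without advancing time (a new reading comes with each control period).
- r.capture(name): name is "scene" or "top"; returns the picture (480x640x3 uint8, red, green, blue); there is no depth.
- r.camera_model(name): a dict with "vfov" (degrees; the focal length in pixels is half the picture's height over the tangent of half this angle, whatever the lens; pixels are square), "cx", "cy" (the principal point, pixels), "D" ([k1, k2, p1, p2, k3] as OpenCV has them; the pictures are not rectified), "T" (4x4, takes a point from camera to world coordinates). Camera axes: x right, y down, z forward; pixel columns grow to the right and rows downward; lengths in mm; the calibration is good to about 2 mm. A picture is of the moment at which its call begins. camera_model takes no time and is no camera call.
- r.job_done(): hands the job in; it is judged then, once.
The state is a dict: "time_s": time; "joint_pos": joint angles; "joint_vel": joint speeds; "joint_efforts": joint torques, N m; "ee_pos": TCP position; "eef_rot": TCP orientation; "force": force on the tool from outside, world axes, zero at the start; "moment": the same for the moment, N m; "grip_width": opening from 0.0 (shut) to 1.0 (fully open); "grip_force": force on a finger pad.
Only numpy, scipy, OpenCV 4.12 (cv2) and the standard library are available. Lean on these libraries where they do the work, as an engineer would, in place of code of your own. Each camera call takes 0.05 s, during which the arm holds its last target. There are 200 camera calls.

## Working session

There is one attempt and no reset: what is moved stays moved. The work goes in short steps, Python scripts to look and compute and a shell command to move; the robot and the scene stay as the last step left them, time stands still between calls to the robot, and variables do not carry over. Pictures are saved under pics/ and viewed, at most 10 in all, crops included, and the job is handed in when it is done.

```bash
ls; mkdir -p pics; python3 - <<'E'
from rig import r
import cv2
for n in("scene","top"):
    cv2.imwrite(f"pics/{n}0.png",r.capture(n)[:,:,::-1]); m=r.camera_model(n); print(n,m)
s=r.observe(); print(s["ee_pos"],s["eef_rot"],s["time_s"],s["grip_width"])
E
```

```text
pics
rig.py
steer.py
scene {'vfov': 42.8221055843645, 'cx': 326.90678979574477, 'cy': 240.94036046053048, 'D': array([-0.15449931,  0.        ,  0.        ,  0.        ,  0.        ]), 'T': array([[ 8.73917906e-01, -2.32626585e-01,  4.26793117e-01,
         6.67706978e+01],
       [-4.86030686e-01, -4.06545401e-01,  7.73624592e-01,
        -9.11457034e+02],
       [-6.45486802e-03, -8.83518935e-01, -4.68350964e-01,
         6.62013746e+02],
       [ 0.00000000e+00,  0.00000000e+00,  0.00000000e+00,
         1.00000000e+00]])}
top {'vfov': 47.123688092281945, 'cx': 311.7334164006664, 'cy': 251.42211946016087, 'D': array([-0.16778221,  0.        ,  0.        ,  0.        ,  0.        ]), 'T': array([[-1.43459635e-02, -9.81985860e-01,  1.88409031e-01,
         3.35337889e+02],
       [-9.99823305e-01,  1.17988418e-02, -1.46337615e-02,
        -3.29165456e+01],
       [ 1.21471385e-02, -1.88585676e-01, -9.81981614e-01,
         1.16594052e+03],
       [ 0.00000000e+00,  0.00000000e+00,  0.00000000e+00,
         1.00000000e+00]])}
[147.60184112 606.60479053 230.26592101] [-3.13959621e+00 -2.03680590e-04  2.90278316e+00] 0.1 0.9953254586231116
```

View pics/scene0.png

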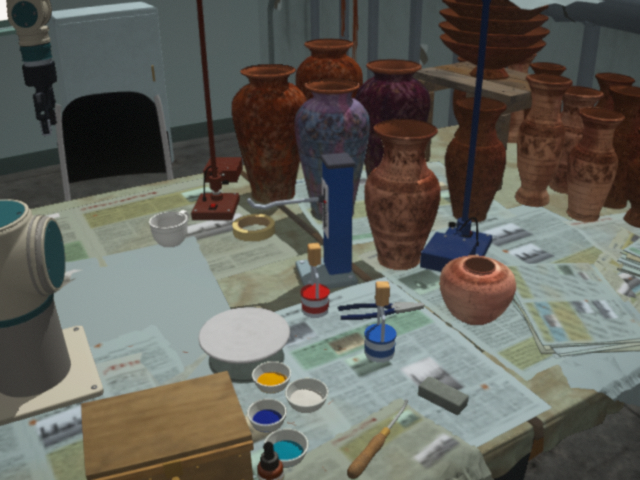

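View pics/top0.png

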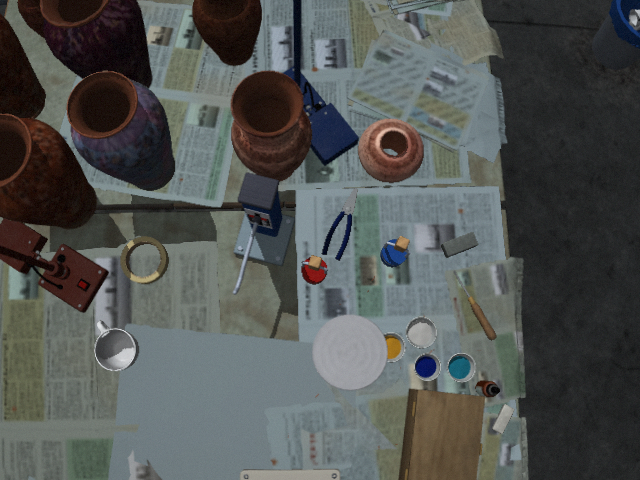

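The scene view shows the scale (blue housing at 337,215, hook bar out to about 250,205), the red can (lid 315,295; grip 315,252) and the blue can (380,335). In the top view the red grip is near (316,263), the hook tip near (237,291) and the housing top near (260,188). I'll zoom in next.

```bash
python3 - <<'E'
import cv2
a=cv2.imread("pics/top0.png")[170:310,220:420]; cv2.imwrite("pics/topc.png",cv2.resize(a,None,fx=4,fy=4,interpolation=cv2.INTER_CUBIC))
a=cv2.imread("pics/scene0.png")[150:350,230:410]; cv2.imwrite("pics/scenec.png",cv2.resize(a,None,fx=3,fy=3,interpolation=cv2.INTER_CUBIC))
E
```

```text
(no output)
```

View pics/topc.png

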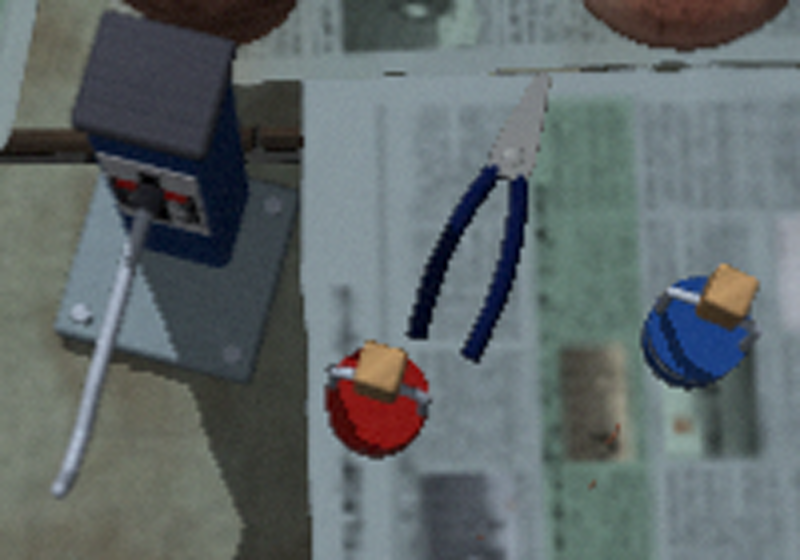

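View pics/scenec.png

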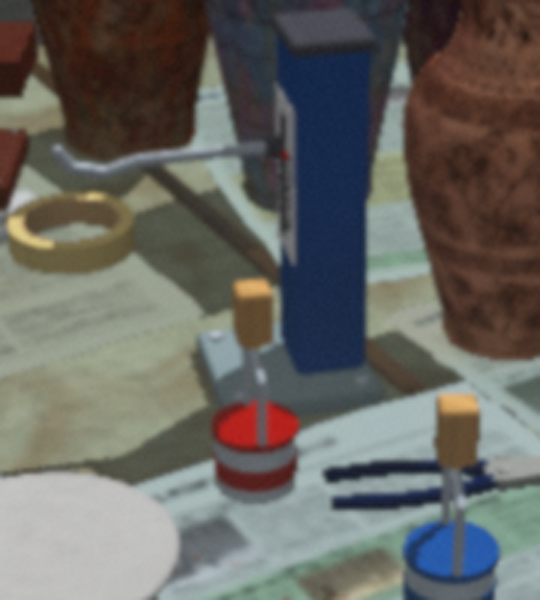

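The top crop shows the red grip's top face at about crop (369,341)-(408,347)-(398,385), bail shoulders at (332,371) and (428,402), hook tip at (60,488), and the housing's front top edge from (78,120) to (207,158). The scene crop shows the seat at about (97,168), the tip at (57,149), the red grip top corners at (233,283)-(272,281), and the lid at (255,425).

```bash
cat > h.py <<'E'
import numpy as np,cv2
from scipy.optimize import least_squares
from rig import r
M={n:r.camera_model(n) for n in("scene","top")}
def proj(n,P):
    m=M[n];f=240/np.tan(np.radians(m["vfov"]/2));Ti=np.linalg.inv(m["T"])
    K=np.array([[f,0,m["cx"]],[0,f,m["cy"]],[0,0,1]])
    return cv2.projectPoints(np.atleast_2d(np.asarray(P,float)),cv2.Rodrigues(Ti[:3,:3])[0],Ti[:3,3],K,np.asarray(m["D"]))[0][:,0]
def tw(p,P):
    c,s=np.cos(p[2]),np.sin(p[2]);P=np.asarray(P,float)
    return np.c_[p[0]+c*P[:,0]-s*P[:,1],p[1]+s*P[:,0]+c*P[:,1],P[:,2]]
def fit(obs,p0):  # obs: list (cam, pixel, body pt)
    cams=[o[0] for o in obs];U=np.array([o[1] for o in obs],float);P=[o[2] for o in obs]
    def res(p):
        W=tw(p,P);return np.concatenate([proj(c,w)[0]-u for c,w,u in zip(cams,W,U)])
    s=least_squares(res,p0,loss="soft_l1");return s.x,res(s.x).reshape(-1,2)
t=lambda x,y:(x/4+220,y/4+170)
s=lambda x,y:(x/3+230,y/3+150)
E
python3 - <<'E'
from h import *
np.set_printoptions(precision=2,suppress=True)
hk=[("top",t(60,488),(-34,0,192)),("top",t(78,120),(119,28,257)),("top",t(207,158),(119,-28,257)),
("top",t(105,12),(175,28,257)),("top",t(235,42),(175,-28,257)),
("scene",s(57,149),(-34,0,192)),("scene",s(97,168),(0,0,172)),("scene",s(275,15),(119,28,257)),("scene",s(288,50),(119,-28,257)),
("scene",s(288,363),(119,-28,12))]
can=[("top",t(378,403),(0,0,46)),("top",t(331,371),(0,24,88)),("top",t(428,402),(0,-24,88)),
("top",t(370,341),(11,11,142)),("top",t(408,347),(11,-11,142)),
("scene",s(255,426),(0,0,46)),("scene",s(253,284),(0,0,142)),("scene",s(253,345),(0,0,106))]
for n,o in(("hook",hk),("can",can)):
  for y0 in (-.3,.3):
    p,e=fit(o,[500,100 if n=="hook" else 0,y0]);print(n,p);
  print(e)
bl=[("top",t(697,335),(0,0,46)),("scene",s(451,550),(0,0,46)),("scene",s(458,402),(0,0,142))]
print(fit(bl,[500,-100,0])[0])
E
```

```text
hook [476.15  81.69  -0.27]
hook [476.15  81.69  -0.27]
[[-0.27  3.84]
 [-0.39  1.6 ]
 [-1.27  0.08]
 [ 1.9  -1.38]
 [ 0.43 -1.14]
 [-3.83 -0.81]
 [ 1.14  0.54]
 [-1.61 -0.65]
 [ 0.86 -2.37]
 [ 1.64  6.33]]
can [511.87 -55.61 -12.87]
can [511.87 -55.61  -0.3 ]
[[ 0.42 -1.08]
 [ 0.95  0.22]
 [-0.1  -0.73]
 [-0.62 -0.64]
 [ 1.04  1.13]
 [-0.43 -1.33]
 [-0.62  0.72]
 [-0.29 -2.19]]
[ 545.65 -225.55    0.  ]
```

```bash
python3 - <<'E'
from h import *
np.set_printoptions(precision=2,suppress=True)
def tri(a,b):
    f=lambda P:np.r_[proj("top",P)[0]-a,proj("scene",P)[0]-b]
    q=least_squares(f,[480,80,180]);return q.x,q.fun
print("tip",tri(t(61,486),s(58,150)))
print("facecorn+",tri(t(78,120),s(275,15)));print("facecorn-",tri(t(207,158),s(288,50)))
def on(n,u,z): return least_squares(lambda p:proj(n,[p[0],p[1],z])[0]-u,[500,80]).x
print("exit top",on("top",t(143,220),184),"tip top",on("top",t(61,486),190), "base corners",on("top",t(58,338),0),on("top",t(245,380),0), "dip scene",on("scene",s(97,168),172))
for d in (0,):
  hk=[("top",t(61,486),(-36,0,190)),("top",t(78,120),(119,28,257)),("top",t(207,158),(119,-28,257)),
  ("scene",s(58,150),(-36,0,190)),("scene",s(97,168),(0,0,172)),("scene",s(275,15),(119,28,257)),("scene",s(288,50),(119,-28,257)),
  ("top",t(58,335),(64,55,10)),("top",t(245,380),(64,-55,10))]
  print(*fit(hk,[476,81,-.27]))
E
```

```text
tip (array([451.57,  90.41, 187.91]), array([-0.01,  0.03,  0.03, -0.01]))
facecorn+ (array([601.65,  76.54, 255.18]), array([-0.01,  0.01,  0.02, -0.  ]))
facecorn- (array([582.92,  21.66, 253.32]), array([-0.37,  0.89,  1.01, -0.25]))
exit top [574.35  54.5 ] tip top [451.38  90.13] base corners [554.28 116.52] [530.15  15.59] dip scene [475.23  85.06]
[478.56  81.12  -0.28] [[-0.53  4.15]
 [ 0.56  0.26]
 [-0.4  -1.01]
 [-3.87 -0.3 ]
 [ 2.41  0.38]
 [-0.14 -0.62]
 [ 2.15 -2.3 ]
 [-0.53 -0.53]
 [ 2.13  1.6 ]]
```

```bash
cat > go.py <<'E'
import sys,numpy as np
from scipy.spatial.transform import Rotation as R
from rig import r
x,y,z,yaw=map(float,sys.argv[1:5])
s=r.observe();A=R.from_euler("xyz",s["eef_rot"]);B=R.from_euler("xyz",[np.pi,0,yaw])
print("t",round(s["time_s"],2),"pos",np.round(s["ee_pos"],1),"rot",np.round(s["eef_rot"],3),"F",np.round(s["force"],2),"grip",round(s["grip_width"],3),round(s["grip_force"],1))
print("rv",np.round((A.inv()*B).as_rotvec(),3),"d",np.round(A.inv().apply(np.array([x,y,z])-s["ee_pos"]),1),"j",np.round(s["joint_pos"],2))
E
python3 go.py 512 -56 235 2.842;python3 go.py 430 250 260 2.842
```

```text
t 0.1 pos [147.6 606.6 230.3] rot [-3.14  -0.     2.903] F [ 0.25 -0.35 -0.12] grip 0.995 0.0
rv [-0.002 -0.     0.061] d [-510.8 -557.6   -3.7] j [ 1.23  0.28 -0.03  1.27 -0.    1.47]
t 0.1 pos [147.6 606.6 230.3] rot [-3.14  -0.     2.903] F [ 0.25 -0.35 -0.12] grip 0.995 0.0
rv [-0.002 -0.     0.061] d [-358.7 -279.7  -29.2] j [ 1.23  0.28 -0.03  1.27 -0.    1.47]
```
Go: 455mm for first in ~10 rows: each (-36,-28,-3).

The manual's scale: shifts go in units of 50 mm and turns go in units of 0.2 rad. Converting my numbers, -10 mm is -0.2, -170 mm is -3.4, 0.06 rad is 0.3.

```bash
python3 steer.py '[{"az":0.05,"sx":-0.68,"sy":-0.54,"sz":-0.2,"aperture":1},{"az":0.1,"sx":-1.36,"sy":-1.08,"sz":-0.4,"aperture":1},{"az":0.2,"sx":-2.04,"sy":-1.62,"sz":-0.6,"aperture":1},{"az":0.25,"sx":-2.72,"sy":-2.16,"sz":-0.6,"aperture":1},{"az":0.3,"sx":-3.4,"sy":-2.7,"sz":-0.6,"aperture":1}]'; python3 steer.py '[{"sx":-0.68,"sy":-0.6,"aperture":1},{"sx":-1.36,"sy":-1.2,"aperture":1},{"sx":-2.04,"sy":-1.8,"aperture":1},{"sx":-2.72,"sy":-2.4,"aperture":1},{"sx":-3.4,"sy":-3,"aperture":1}]'; python3 go.py 512 -56 235 2.842
```

```text
time_s: 0.6
ee_pos: [281.8, 434.5, 261.4]
eef_rot: [3.141, 0.0, 2.843]
force: [0.4, -0.4, 0.6]
grip_width: 1.0
grip_force: 0.0
time_s: 1.1
ee_pos: [399.7, 240.7, 261.0]
eef_rot: [-3.141, -0.0, 2.843]
force: [-0.6, -0.2, 0.5]
grip_width: 0.999
grip_force: 0.0
t 1.1 pos [399.7 240.7 261. ] rot [-3.141 -0.     2.843] F [-0.61 -0.15  0.45] grip 0.999 0.0
rv [-0.    -0.     0.001] d [-194.6 -250.5   26. ] j [ 0.4  -0.02 -0.31  1.29  0.    0.7 ]
```

Converted, -200 mm is -4, -160 mm is -3.2.

```bash
python3 steer.py '[{"sx":-0.6,"sy":-0.8,"aperture":1},{"sx":-1.2,"sy":-1.6,"aperture":1},{"sx":-1.8,"sy":-2.4,"aperture":1},{"sx":-2.4,"sy":-3.2,"aperture":1},{"sx":-3,"sy":-4,"aperture":1}]'; python3 steer.py '[{"sx":-0.4,"sy":-0.4,"sz":0.2,"aperture":1},{"sx":-0.8,"sy":-0.8,"sz":0.4,"aperture":1},{"sx":-0.8,"sy":-0.8,"sz":0.4,"aperture":1}]'; python3 go.py 512 -56 235 2.842; python3 - <<'E'
from rig import r
import cv2,numpy as np
a=r.capture("top")[200:320,260:400,::-1];b=r.capture("scene")[180:340,250:390,::-1]
a=cv2.resize(a,(420,360),interpolation=2);b=cv2.resize(b,(350,400),interpolation=2);o=np.zeros((400,770,3),np.uint8);o[:360,:420]=a;o[:,420:]=b
cv2.imwrite("pics/over.png",o)
E
```

```text
time_s: 1.6
ee_pos: [483.9, 5.2, 261.0]
eef_rot: [3.141, -0.0, 2.843]
force: [0.7, 0.5, -0.4]
grip_width: 0.996
grip_force: 0.0
time_s: 1.9
ee_pos: [510.6, -45.5, 239.4]
eef_rot: [-3.141, -0.002, 2.839]
force: [0.1, 0.1, 0.0]
grip_width: 0.998
grip_force: 0.0
t 1.9 pos [510.6 -45.5 239.4] rot [-3.141e+00 -2.000e-03  2.839e+00] F [0.13 0.05 0.03] grip 0.998 0.0
rv [-0.001 -0.002 -0.003] d [-4.5 -9.6  4.4] j [-0.21  0.07 -0.25  1.25 -0.    0.09]
```

View pics/over.png

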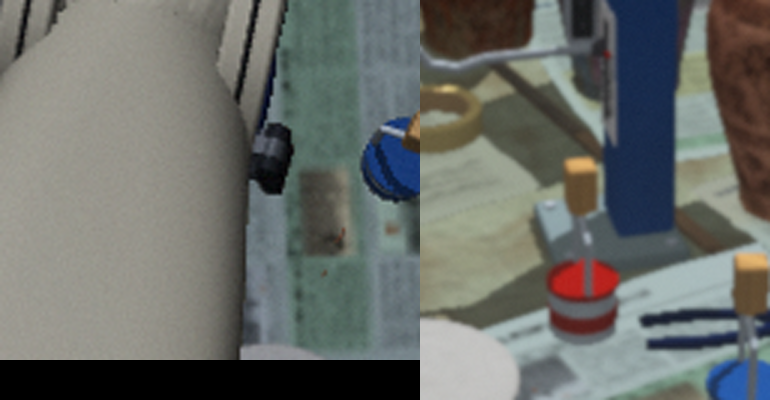

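The top view is blocked by the arm. The scene view shows the can undisturbed, with its grip at crop (580,185), and the fingers just out of the crop above it. I'll correct, go down partway and check.

```bash
python3 steer.py '[{"sx":-0.06,"sy":-0.14,"sz":0.5,"aperture":1},{"sx":-0.06,"sy":-0.14,"sz":1.2,"aperture":1},{"sx":-0.06,"sy":-0.14,"sz":1.5,"aperture":1},{"sx":-0.06,"sy":-0.14,"sz":1.5,"aperture":1},{"sx":-0.06,"sy":-0.14,"sz":1.5,"aperture":1}]'; python3 go.py 512 -56 108 2.842; python3 - <<'E'
from rig import r
import cv2,numpy as np
from h import proj
b=r.capture("scene")[130:330,230:410,::-1]
cv2.imwrite("pics/low.png",cv2.resize(b,None,fx=3,fy=3,interpolation=2))
p=r.observe()["ee_pos"];print((proj("scene",[p,[512,-56,142]])-[230,130])*3)
E
```

```text
time_s: 2.5
ee_pos: [511.0, -49.5, 166.9]
eef_rot: [3.141, 0.0, 2.844]
force: [0.4, -0.5, 0.9]
grip_width: 1.003
grip_force: 0.0
t 2.5 pos [511.  -49.5 166.9] rot [3.141 0.    2.844] F [ 0.37 -0.49  0.94] grip 1.003 0.0
rv [0.    0.    0.002] d [-2.9 -5.9 58.9] j [-0.22  0.12 -0.36  1.09  0.    0.07]
[[245.72792834 304.0736783 ]
 [251.61872619 346.37748319]]
```

View pics/low.png

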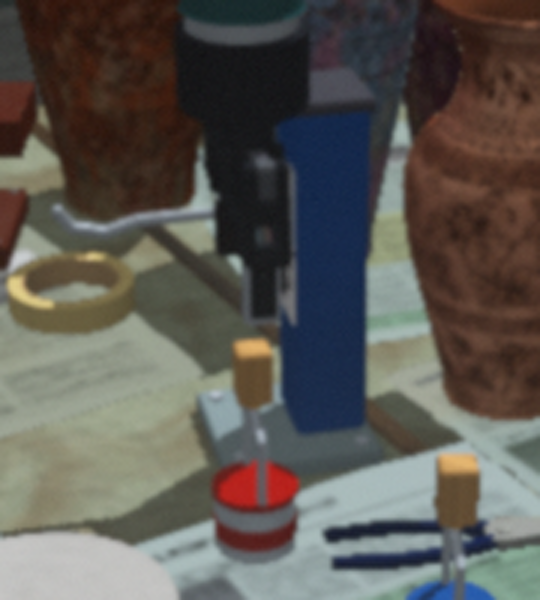

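The scene view shows the fingers straddling the line above the grip: near fingertip at about (264,318), grip top at (253,344), close to the predicted pixels. I'll go down and grip.

Converted, -6 mm is -0.12, -3 mm is -0.06.

```bash
python3 steer.py '[{"sx":-0.06,"sy":-0.12,"sz":0.4,"aperture":1},{"sx":-0.06,"sy":-0.12,"sz":0.8,"aperture":1},{"sx":-0.06,"sy":-0.12,"sz":1.14,"aperture":1},{"sx":-0.06,"sy":-0.12,"sz":1.14,"aperture":1},{"sx":-0.06,"sy":-0.12,"sz":1.14,"aperture":1}]'; python3 steer.py '[{"aperture":0},{"aperture":0},{"aperture":0},{"aperture":0},{"aperture":0}]' 40; python3 go.py 512 -56 108 2.842
```

```text
time_s: 3.05
ee_pos: [513.1, -57.0, 110.6]
eef_rot: [3.141, 0.002, 2.843]
force: [0.5, 1.3, -0.2]
grip_width: 1.003
grip_force: 0.0
time_s: 3.55
ee_pos: [512.7, -56.8, 109.7]
eef_rot: [3.141, 0.001, 2.843]
force: [0.8, 1.1, 1.3]
grip_width: 0.251
grip_force: 41.2
t 3.55 pos [512.7 -56.8 109.7] rot [3.141e+00 1.000e-03 2.843e+00] F [0.84 1.11 1.34] grip 0.251 41.2
rv [0.001 0.001 0.001] d [0.9 0.6 1.7] j [-0.24  0.18 -0.42  0.97  0.    0.06]
```

Converted, -107 mm is -2.14, -95 mm is -1.9.

```bash
python3 steer.py '[{"sz":-0.3,"aperture":0},{"sz":-0.8,"aperture":0},{"sz":-1.4,"aperture":0},{"sz":-1.9,"aperture":0},{"sz":-2.14,"aperture":0}]'; python3 go.py 400 20 217 2.862;  python3 go.py 400 105 217 2.862
```

```text
time_s: 4.05
ee_pos: [513.0, -57.3, 218.0]
eef_rot: [-3.142, 0.002, 2.843]
force: [-0.4, -0.1, -3.5]
grip_width: 0.25
grip_force: 40.6
t 4.05 pos [513.  -57.3 218. ] rot [-3.142e+00  2.000e-03  2.843e+00] F [-0.45 -0.08 -3.49] grip 0.25 40.6
rv [-0.     0.002 -0.019] d [130.7  40.6   0.7] j [-0.24  0.09 -0.28  1.2  -0.    0.06]
t 4.05 pos [513.  -57.3 218. ] rot [-3.142e+00  2.000e-03  2.843e+00] F [-0.45 -0.08 -3.49] grip 0.25 40.6
rv [-0.     0.002 -0.019] d [155.8 121.8   0.7] j [-0.24  0.09 -0.28  1.2  -0.    0.06]
```

```bash
python3 steer.py '[{"sx":0.52,"sy":0.16,"aperture":0},{"az":-0.05,"sx":1.04,"sy":0.32,"aperture":0},{"az":-0.1,"sx":1.56,"sy":0.48,"aperture":0},{"az":-0.1,"sx":2.08,"sy":0.64,"aperture":0},{"az":-0.1,"sx":2.6,"sy":0.8,"aperture":0}]'; python3 steer.py '[{"sx":0.1,"sy":0.4,"aperture":0},{"sx":0.24,"sy":0.84,"aperture":0},{"sx":0.4,"sy":1.28,"aperture":0},{"sx":0.5,"sy":1.6,"aperture":0},{"sx":0.5,"sy":1.64,"aperture":0}]'; python3 steer.py '[{"aperture":0},{"aperture":0},{"aperture":0}]'; python3 go.py 403 104 217 2.862; python3 - <<'E'
from rig import r
import cv2,numpy as np
b=r.capture("scene")[120:320,200:380,::-1]
cv2.imwrite("pics/pre.png",cv2.resize(b,None,fx=3,fy=3,interpolation=2))
b=r.capture("top")[180:330,180:320,::-1]
cv2.imwrite("pics/pretop.png",cv2.resize(b,None,fx=4,fy=4,interpolation=2))
E
```

```text
time_s: 4.55
ee_pos: [397.7, 20.1, 214.9]
eef_rot: [-3.141, -0.003, 2.862]
force: [-0.3, 0.4, -2.9]
grip_width: 0.251
grip_force: 40.5
time_s: 5.05
ee_pos: [397.0, 106.4, 215.1]
eef_rot: [-3.141, -0.003, 2.865]
force: [0.3, -1.4, -4.3]
grip_width: 0.25
grip_force: 40.7
time_s: 5.35
ee_pos: [398.2, 104.5, 216.0]
eef_rot: [-3.141, -0.0, 2.862]
force: [-0.2, -0.9, -2.7]
grip_width: 0.259
grip_force: 40.7
t 5.35 pos [398.2 104.5 216. ] rot [-3.141 -0.     2.862] F [-0.17 -0.86 -2.68] grip 0.259 40.7
rv [-0.001 -0.    -0.   ] d [-4.8  0.8 -1. ] j [ 0.1  -0.1  -0.47  1.2  -0.    0.38]
```

View pics/pre.png

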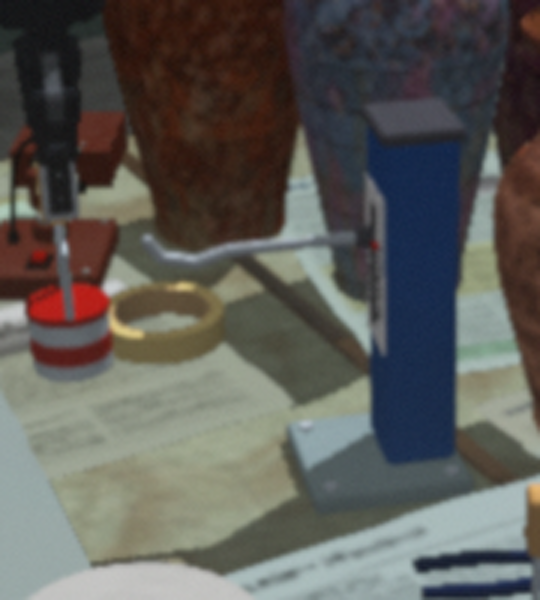

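The can is held just short of the tip: bail spans about y=215-310 at x≈63, tip at (148,238), seat at (193,258). Window height and line look right. Next I move along the hook's +x.

Converted, -20 mm is -0.4, -10 mm is -0.2.

```bash
python3 steer.py '[{"sx":-0.2,"sy":0.02,"aperture":0},{"sx":-0.4,"sy":0.02,"aperture":0},{"sx":-0.6,"sy":0.02,"aperture":0},{"sx":-0.8,"sy":0.02,"aperture":0},{"sx":-1,"sy":0.02,"aperture":0}]'; python3 steer.py '[{"sx":-0.16,"aperture":0},{"sx":-0.34,"aperture":0},{"sx":-0.52,"aperture":0},{"sx":-0.66,"aperture":0},{"sx":-0.7,"aperture":0}]'; python3 steer.py '[{"aperture":0},{"aperture":0}]'; python3 go.py 480 82 217 2.862; python3 - <<'E'
from rig import r
import cv2,numpy as np
b=r.capture("scene")[120:320,200:380,::-1]
cv2.imwrite("pics/on.png",cv2.resize(b,None,fx=3,fy=3,interpolation=2))
E
```

```text
time_s: 5.95
ee_pos: [447.8, 92.0, 216.3]
eef_rot: [-3.142, 0.0, 2.863]
force: [0.5, -0.0, -3.2]
grip_width: 0.254
grip_force: 40.7
time_s: 6.45
ee_pos: [481.2, 82.6, 216.4]
eef_rot: [3.142, 0.0, 2.863]
force: [-0.3, -0.3, -3.9]
grip_width: 0.253
grip_force: 40.7
time_s: 6.65
ee_pos: [479.9, 82.8, 216.2]
eef_rot: [-3.141, -0.001, 2.863]
force: [0.6, -0.1, -4.3]
grip_width: 0.252
grip_force: 40.7
t 6.65 pos [479.9  82.8 216.2] rot [-3.141e+00 -1.000e-03  2.863e+00] F [ 0.57 -0.09 -4.35] grip 0.252 40.7
rv [-0.    -0.001  0.001] d [-0.3 -0.8 -0.8] j [ 0.04  0.04 -0.34  1.19  0.    0.32]
```

View pics/on.png

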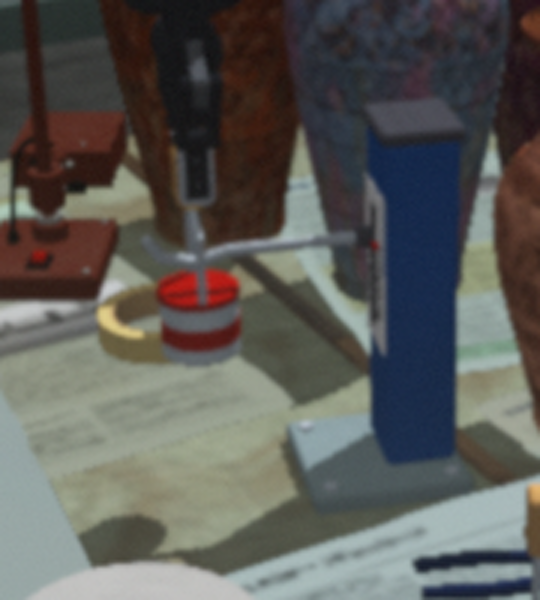

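The bail is around the bar at the seat (post at about (198,260), tip at (150,240) on its left). I'll lower it slowly, watching the force.

Converted, 27 mm is 0.54, 23 mm is 0.46.

```bash
python3 steer.py '[{"sz":0.12,"aperture":0},{"sz":0.24,"aperture":0},{"sz":0.36,"aperture":0},{"sz":0.46,"aperture":0},{"sz":0.54,"aperture":0}]'; python3 steer.py '[{"sz":0.06,"aperture":0},{"sz":0.12,"aperture":0},{"sz":0.18,"aperture":0},{"sz":0.24,"aperture":0},{"sz":0.28,"aperture":0}]';python3 steer.py '[{"sz":0.02,"aperture":0},{"sz":0.02,"aperture":0},{"sz":0.02,"aperture":0},{"sz":0.02,"aperture":0},{"sz":0.02,"aperture":0}]'; for i in 1 2 3; do python3 - <<'E'
from rig import r
import numpy as np
F=[]
for i in range(4): r.capture("top");F.append(r.observe()["force"])
print(np.mean(F,0),r.observe()["ee_pos"])
E
done
```

```text
time_s: 7.2
ee_pos: [479.9, 82.8, 188.5]
eef_rot: [-3.141, -0.001, 2.863]
force: [-0.9, -0.6, -3.2]
grip_width: 0.25
grip_force: 40.8
time_s: 7.7
ee_pos: [480.2, 82.7, 175.2]
eef_rot: [-3.141, -0.0, 2.863]
force: [-1.2, -0.4, -1.1]
grip_width: 0.255
grip_force: 41.0
time_s: 8.2
ee_pos: [480.2, 82.8, 174.4]
eef_rot: [-3.142, -0.0, 2.863]
force: [-1.8, -0.3, -1.7]
grip_width: 0.251
grip_force: 41.0
[-2.40005724 -0.33999481 -1.36073951] [480.25591619  82.75822775 174.31739622]
[-2.05240645 -0.74715752 -1.071045  ] [480.2523405   82.75520574 174.29968379]
[-1.5250457  -0.13702503 -1.4691749 ] [480.2297029   82.78010902 174.27565163]
```

Converted, 3 mm is 0.06, 2 mm is 0.04.

```bash
python3 steer.py '[{"sx":0.02,"sz":0.02,"aperture":0},{"sx":0.04,"sz":0.04,"aperture":0},{"sx":0.06,"sz":0.08,"aperture":0},{"sx":0.08,"sz":0.12,"aperture":0},{"sx":0.08,"sz":0.12,"aperture":0}]'; python3 steer.py '[{"aperture":0},{"aperture":0}]' >/dev/null; cat > f.py <<'E'
from rig import r
import numpy as np
F=[]
for i in range(8): r.capture("top");F.append(r.observe()["force"])
print(np.mean(F,0),r.observe()["moment"],r.observe()["ee_pos"])
E
python3 f.py
```

```text
time_s: 9.3
ee_pos: [477.2, 83.6, 168.5]
eef_rot: [-3.141, 0.002, 2.863]
force: [2.3, -1.9, 0.0]
grip_width: 0.254
grip_force: 41.1
[ 2.72749471 -2.20873124 -0.07995876] [-0.59128869 -0.68073501  0.01370821] [476.53986952  83.82475918 168.35575737]
```

Converted, -2 mm is -0.04, -1 mm is -0.02.

```bash
python3 steer.py '[{"sx":-0.02,"sy":-0.01,"aperture":0},{"sx":-0.04,"sy":-0.02,"aperture":0},{"sx":-0.04,"sy":-0.02,"aperture":0},{"sx":-0.04,"sy":-0.02,"aperture":0},{"sx":-0.04,"sy":-0.02,"aperture":0}]'; python3 f.py
```

```text
time_s: 10.4
ee_pos: [477.2, 82.7, 167.9]
eef_rot: [3.141, -0.002, 2.863]
force: [-0.1, -0.6, 0.2]
grip_width: 0.25
grip_force: 41.1
[-0.84668857  0.4855733  -0.71927121] [ 0.1239232  0.204591  -0.0460559] [478.04292675  82.37531317 168.29836282]
```

Converted, 2 mm is 0.04, 1 mm is 0.02.

```bash
python3 steer.py '[{"sx":0.008,"sz":0.02,"aperture":0},{"sx":0.008,"sz":0.04,"aperture":0},{"sx":0.008,"sz":0.04,"aperture":0},{"sx":0.008,"sz":0.04,"aperture":0},{"sx":0.008,"sz":0.04,"aperture":0}]'; python3 f.py; python3 f.py
```

```text
time_s: 11.3
ee_pos: [478.0, 82.4, 166.5]
eef_rot: [3.142, 0.001, 2.863]
force: [-0.6, 0.1, -0.1]
grip_width: 0.246
grip_force: 41.1
[0.78728233 0.3069658  0.00993024] [-0.04687612 -0.31285852 -0.01152939] [478.01698716  82.43291227 166.44075511]
[ 1.30541188 -0.43618234 -0.28963678] [-0.07723727 -0.37245582  0.03832797] [477.95165274  82.43041004 166.41860936]
```

The weight is off the arm and the can is at rest. I'll release it gently.

Converted, 100 mm is 2, -90 mm is -1.8.

```bash
python3 steer.py '[{"aperture":0.28},{"aperture":0.31},{"aperture":0.4},{"aperture":0.55},{"aperture":0.7}]' 20; python3 steer.py '[{"aperture":0.8},{"aperture":0.8},{"sz":-0.2,"aperture":0.8},{"sz":-0.5,"aperture":0.8},{"sz":-0.8,"aperture":0.8}]'; python3 steer.py '[{"sz":-0.4,"aperture":0.8},{"sz":-0.9,"aperture":0.8},{"sz":-1.4,"aperture":0.8},{"sx":0.4,"sz":-1.6,"aperture":0.8},{"sx":0.8,"sz":-1.8,"aperture":0.8}]'; python3 steer.py '[{"sx":0.8,"aperture":0.8},{"sx":1.6,"aperture":0.8},{"sx":2,"aperture":0.8},{"sx":2,"aperture":0.8},{"sx":2,"aperture":0.8}]'; python3 - <<'E'
from rig import r
import cv2,numpy as np
a=r.capture("scene")[120:320,220:340,::-1]
for i in range(20): r.capture("top")
c=r.capture("scene")[120:320,220:340,::-1]
cv2.imwrite("pics/end.png",cv2.resize(np.hstack([a,c]),None,fx=3,fy=3,interpolation=2))
print(r.observe()["ee_pos"],abs(a.astype(int)-c).max(2)[90:,:].max())
E
```

```text
time_s: 12.6
ee_pos: [477.5, 82.5, 166.2]
eef_rot: [-3.142, -0.0, 2.863]
force: [-0.3, -0.4, 0.0]
grip_width: 0.688
grip_force: 0.0
time_s: 13.1
ee_pos: [477.6, 82.5, 207.3]
eef_rot: [-3.142, -0.0, 2.863]
force: [0.7, -0.5, -0.1]
grip_width: 0.806
grip_force: 0.0
time_s: 13.6
ee_pos: [439.6, 93.5, 298.3]
eef_rot: [3.141, 0.002, 2.862]
force: [0.0, -0.6, 0.5]
grip_width: 0.8
grip_force: 0.0
time_s: 14.1
ee_pos: [343.7, 121.1, 297.1]
eef_rot: [3.141, 0.002, 2.863]
force: [1.0, -0.9, -0.3]
grip_width: 0.805
grip_force: 0.0
[343.09107278 121.03134265 296.32945714] 8
```

View pics/end.png

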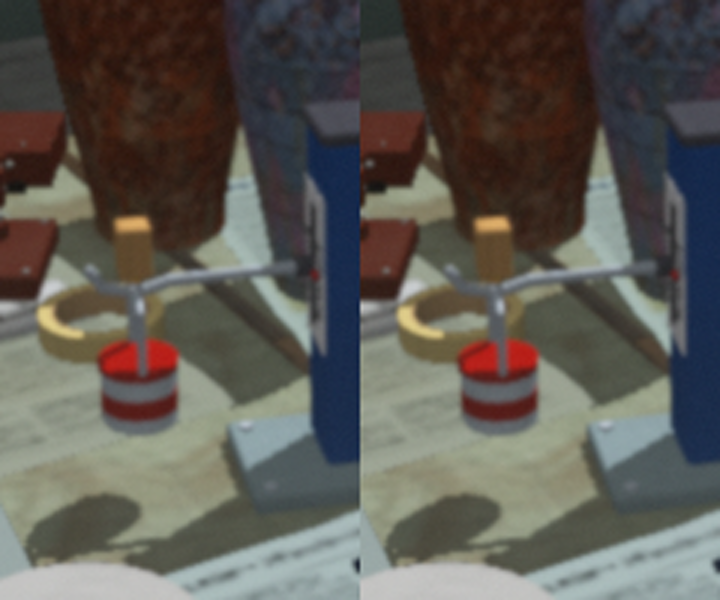

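Both halves show the can hanging upright from the seat (bail at about (137,290), grip at (133,245)), and it did not move over the 1 s between them. The arm is clear.

```bash
python3 -c "
from rig import r
print(r.job_done())"
```

```text
the job is handed in; nothing more can be done
None
```

The red can hangs upright and still by its bail on the scale hook, the arm is clear and the blue can was not touched; I handed the job in at about 15 s, and no verdict was returned.

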